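# Finger check of the sprung cups on a sample carousel

### The job

Check that the five teal-capped cups on the sampler's white disc move freely in their sprung seats: run your fingertips lightly along the curved row of caps, from the cup beside the red plug to the cup beside the blue plug, so that each in turn dips a few millimetres and springs back. Never push a cup to the bottom of its seat or lift it out, leave the jar, beaker, bottle and handset where they stand, and finish clear with all five cups back up.

Things in the scene. Friction and masses are not known exactly. Their poses are not given: they have to be found in the camera images.
- carousel: White sampler, locked, does not turn; origin on the bench under the disc's centre. Disc 424 mm wide, top face 87 mm up; teal fixed knob in its centre, 68 mm wide, top at 127 mm. Cups 0 to 4 stand in order on a circle of radius 175 mm, on the carousel's -x side, 18.3 degrees (56 mm) apart, cup 0 at its -y end. On its +x side a housing 150 mm high reaches 360 mm from the centre.
- red_plug: Red fixed plug, 22 mm wide, 8 mm high, on the disc at one end of the row of cups, one spacing (56 mm) beyond the end cup: it marks the first cup. It may be beside cup 0 or beside cup 4. Origin: centre of its underside.
- blue_plug: Blue fixed plug of the same size at the other end of the row: it marks the last cup.
- cap0_top (a point): Top centre of the teal cap of cup 0, a glass sample cup in a sprung seat; moves with the cup. At rest 117 mm above the bench, 30 mm above the disc. Cap 26 mm in diameter: flat top 8 mm wide, bevelled down 5 mm to the rim at 29 degrees, so a fingertip can slide on and off it sideways.
- cup0 (a joint): How far cup 0 is pushed down in its seat, m: 0 at rest, positive down, stop at 0.015; negative if lifted. Spring 500 N/m (2 N for 4 mm); springs back by itself.
- cap1_top (a point): Top centre of the teal cap of cup 1, a glass sample cup in a sprung seat; moves with the cup. At rest 117 mm above the bench, 30 mm above the disc. Cap 26 mm in diameter: flat top 8 mm wide, bevelled down 5 mm to the rim at 29 degrees, so a fingertip can slide on and off it sideways.
- cup1 (a joint): How far cup 1 is pushed down in its seat, m: 0 at rest, positive down, stop at 0.015; negative if lifted. Spring 500 N/m (2 N for 4 mm); springs back by itself.
- cap2_top (a point): Top centre of the teal cap of cup 2, a glass sample cup in a sprung seat; moves with the cup. At rest 117 mm above the bench, 30 mm above the disc. Cap 26 mm in diameter: flat top 8 mm wide, bevelled down 5 mm to the rim at 29 degrees, so a fingertip can slide on and off it sideways.
- cup2 (a joint): How far cup 2 is pushed down in its seat, m: 0 at rest, positive down, stop at 0.015; negative if lifted. Spring 500 N/m (2 N for 4 mm); springs back by itself.
- cap3_top (a point): Top centre of the teal cap of cup 3, a glass sample cup in a sprung seat; moves with the cup. At rest 117 mm above the bench, 30 mm above the disc. Cap 26 mm in diameter: flat top 8 mm wide, bevelled down 5 mm to the rim at 29 degrees, so a fingertip can slide on and off it sideways.
- cup3 (a joint): How far cup 3 is pushed down in its seat, m: 0 at rest, positive down, stop at 0.015; negative if lifted. Spring 500 N/m (2 N for 4 mm); springs back by itself.
- cap4_top (a point): Top centre of the teal cap of cup 4, a glass sample cup in a sprung seat; moves with the cup. At rest 117 mm above the bench, 30 mm above the disc. Cap 26 mm in diameter: flat top 8 mm wide, bevelled down 5 mm to the rim at 29 degrees, so a fingertip can slide on and off it sideways.
- cup4 (a joint): How far cup 4 is pushed down in its seat, m: 0 at rest, positive down, stop at 0.015; negative if lifted. Spring 500 N/m (2 N for 4 mm); springs back by itself.
- jar: Small amber jar, white lid, 34 mm wide, 50 mm high, standing on the disc between the row of cups and the knob. Its underside centre is its origin, z up. Bystander, loose: leave it alone.
- beaker: Empty glass beaker, 64 mm wide, 85 mm high, on the bench in front of the sampler. Its underside centre is its origin, z up. Bystander, loose: leave it alone.
- bottle: Amber bottle with black cap, 60 mm wide, 130 mm high, on the bench in front of the sampler. Its underside centre is its origin, z up. Bystander, loose: leave it alone.
- handset: White keypad handset, 100 x 170 x 24 mm, lying on the bench to the right. Its underside centre is its origin, z up. Bystander, loose: leave it alone.

How it is judged:
On the way, in this order (a step that is already met when the one before it is completed fails the run):
1. the cup next to the red plug is dipped by more than 2 mm (((horizontal distance between red_plug and cap0_top below 0.1 m and value of joint cup0 above 0.002 m) or (not (horizontal distance between red_plug and cap0_top below 0.1 m) and value of joint cup4 above 0.002 m))), for 0.06 s.
2. the second cup from the red plug is dipped by more than 2 mm (((horizontal distance between red_plug and cap0_top below 0.1 m and value of joint cup1 above 0.002 m) or (not (horizontal distance between red_plug and cap0_top below 0.1 m) and value of joint cup3 above 0.002 m))), for 0.06 s.
3. the third (middle) cup is dipped by more than 2 mm (((horizontal distance between red_plug and cap0_top below 0.1 m and value of joint cup2 above 0.002 m) or (not (horizontal distance between red_plug and cap0_top below 0.1 m) and value of joint cup2 above 0.002 m))), for 0.06 s.
4. the fourth cup is dipped by more than 2 mm (((horizontal distance between red_plug and cap0_top below 0.1 m and value of joint cup3 above 0.002 m) or (not (horizontal distance between red_plug and cap0_top below 0.1 m) and value of joint cup1 above 0.002 m))), for 0.06 s.
5. the last cup, next to the blue plug is dipped by more than 2 mm (((horizontal distance between red_plug and cap0_top below 0.1 m and value of joint cup4 above 0.002 m) or (not (horizontal distance between red_plug and cap0_top below 0.1 m) and value of joint cup0 above 0.002 m))), for 0.06 s.
At the end, for the whole second after the job is handed in: All five cups are back up within 1.5 mm of rest, after each was dipped more than 2 mm in order from the red plug to the blue one; jar, beaker, bottle and handset upright and within 20 mm of where they stood (value of joint cup0 between -0.0015 and 0.0015 m and value of joint cup1 between -0.0015 and 0.0015 m and value of joint cup2 between -0.0015 and 0.0015 m and value of joint cup3 between -0.0015 and 0.0015 m and value of joint cup4 between -0.0015 and 0.0015 m and distance of each of jar, beaker, bottle, handset from where it was at the start of the episode below 0.02 m and angle between each of jar, beaker, bottle, handset's own z axis and vertical below 0.1 rad); the robot touches nothing.
It fails at once if a cup is pushed to the bottom of its seat (more than 12.5 mm down) (value of joint any of cup0, cup1, cup2, cup3, cup4 above 0.0125 m).
It fails at once if a cup is lifted (more than 5 mm) instead of touched (value of joint any of cup0, cup1, cup2, cup3, cup4 below -0.005 m).
It fails at once if the jar, beaker, bottle or handset is moved more than 20 mm, lifted or tipped (distance of any of jar, beaker, bottle, handset from where it was at the start of the episode above 0.02 m or angle between any of jar, beaker, bottle, handset's own z axis and vertical above 0.35 rad).
It also fails if it takes over 48 s, if anything falls off the work surface, if the arm or the gripper's body presses on something with over 40 N, if the wrist force passes 120 N, or if a joint passes its speed limit or range.

### The arm

A 6-joint arm with a two-finger parallel gripper is mounted at the origin on the work surface. World frame = base frame: x ahead of the robot, y to its left, z up, the work surface at z = 0. Lengths are in m, angles in rad, forces in N, time in s.
With the tool pointing down it reaches from about 0.375 to 0.9 m from the base axis. Payload 3.1 kg.
Tool frame: the origin (TCP) lies between the finger pads; the fingertips stand 8 mm ahead of it and the grasp point (between the pads) lies 11 mm behind it; z points along the fingers, y is the line along which they close (so a half turn about z gives the same grasp; the last joint's range is limited). The gripper opens to 87 mm and grips with 3 to 60 N. Pads are 19 mm wide; open, the fingers measure 117 mm over their backs; the gripper's body (75 mm by 190 mm) begins 51 mm behind the grasp point.
Start: joints at [-0.178, 0.527, 1.433, -0, 1.181, -0.178], TCP at [0.625, 0, 0.231] pointing down, gripper open.
Joint ranges: [-3.08, 3.08], [-0.75, 2.2], [0.22, 2.44], [-1.43, 4.57], [0, 2.65], [-2.85, 2.85]. Speed limits (rad/s): [2.79, 2.79, 3.14, 3.14, 3.14, 3.14].

### API

Orientations are given as a unit quaternion [x, y, z, w].
In Python, from rig import robot gives the robot as it stands.
- The arm moves only by the tool move_arm, never from a script. Its argument "motion" is text: rows parted by semicolons, each of 5 numbers parted by spaces: the opening, from -1 (shut) to 1 (fully open), then the shift along the tool's x, y, z normalised to -1 to 1, where 1 is 0.2 m, then the turn about the tool's z normalised to -1 to 1, where 1 is pi rad. A call has 1 to 12 rows; each row is the pose to reach, as a shift and turn from the pose commanded when the call began, along the tool's axes at that moment, turning the shorter way round; what a row does not reach only later rows make up. A row lasts 1/12 s, in which the tool goes at most 41.7 mm and 7.16 degrees, less where a joint would pass 70% of its speed; a pose out of reach is approached as far as the arm can. A call with a number of a shift or a turn outside -1 to 1 is refused whole. A call with a gripper value outside its range is refused whole. The fingers move at their own pace and stop on an object; "newtons" is the grip in N (left out, the last holds). Time passes only in rows, so rows that repeat a pose let the fingers close. It gives the time, the measured TCP pose, the force, the opening and the grip force at its end, in the units of the state.
- robot.get_obs(): the state, without advancing time (a new reading comes with each control period).
- robot.camera(name): name is "scene" or "side" or "wrist"; returns (picture, depth): 480x640x3 uint8, red, green, blue; 480x640 float32, m along the optical axis (not along the pixel's ray), 0 where there is no reading.
- robot.camera_model(name): a dict with "mtx" (3x3 intrinsics, pixels), "position" and "attitude" of the camera in the world. Camera axes: x right, y down, z forward; pixel columns grow to the right and rows downward; lengths in m; the calibration is good to about 2 mm. A picture is of the moment at which its call begins: read the wrist's pose just before it. camera_model takes no time and is no camera call; for the wrist camera it gives the pose at the moment of the call.
- robot.hand_in(): hands the job in; it is judged then, once.
The state is a dict: "time": time; "q": joint angles; "joint_velocities": joint speeds; "joint_torque": joint torques, N m; "position": TCP position; "tool_rot": TCP orientation; "ft_force": force on the tool from outside, world axes, zero at the start; "moment": the same for the moment, N m; "grip_width": finger opening in m; "grip_force": force on a finger pad.
Only numpy, scipy, OpenCV 4.12 (cv2) and the standard library are available. Lean on these libraries where they do the work, as an engineer would, in place of code of your own. Each camera call takes 0.05 s, during which the arm holds its last target. There are 200 camera calls.

## Working session

There is one attempt and no reset: what is moved stays moved. The work goes in short steps, Python scripts to look and compute and a tool call to move; the robot and the scene stay as the last step left them, time stands still between calls to the robot, and variables do not carry over. Pictures are saved under pics/ and viewed, at most 10 in all, crops included, and the job is handed in when it is done.

Besides the shell and the picture viewer there is one more tool, called after "Call:" as name(argument=value, ...) on one line, values as JSON. move_arm: Moves the arm, as the interface text tells. Its arguments: {"type":"object","properties":{"motion":{"type":"string"},"newtons":{"type":"number"}},"required":["motion"]}

```bash
mkdir -p pics; python3 - <<'E'
from rig import robot
import numpy as np, cv2
for n in ("scene","side"):
    p,d=robot.camera(n); m=robot.camera_model(n)
    cv2.imwrite(f"pics/{n}0.png",p[:,:,::-1]); np.savez(f"{n}0.npz",p=p,d=d,**{k:np.array(m[k]) for k in("mtx","position","attitude")})
    print(n,m)
o=robot.get_obs();print(o["time"],o["position"],o["tool_rot"],o["grip_width"])
E
```

```text
scene {'mtx': array([[438.25150003,   0.        , 317.03465699],
       [  0.        , 438.25150003, 239.02241884],
       [  0.        ,   0.        ,   1.        ]]), 'position': array([0.97348743, 0.25170549, 0.91970646]), 'attitude': array([ 0.36276165,  0.88624112, -0.26530789, -0.11221581])}
side {'mtx': array([[486.50089062,   0.        , 316.13160123],
       [  0.        , 486.50089062, 234.07161355],
       [  0.        ,   0.        ,   1.        ]]), 'position': array([ 0.33118952, -0.69911952,  0.80451751]), 'attitude': array([ 0.91062509, -0.20070138,  0.0734336 , -0.35367839])}
0.1 [6.24369388e-01 1.27306922e-04 2.29681086e-01] [ 7.07116294e-01  7.07096618e-01 -5.40372660e-04 -7.92272100e-04] 0.08728074820323055
```

View pics/scene0.png

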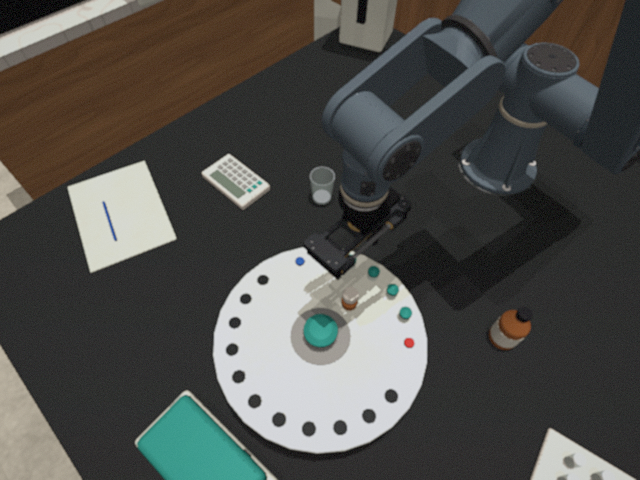

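View pics/side0.png

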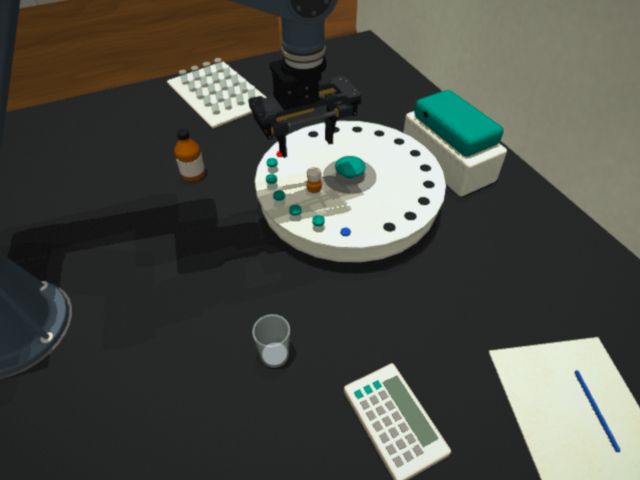

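The scene image shows the red plug at (409,343), three caps at (405,313), (392,290) and (373,271), and the blue plug at (300,261). The gripper hides the other two caps. The side image shows all five caps, from (272,162) beside red (280,154) to (318,220) beside blue (345,231), with the jar at (314,180). Next I'll fit the carousel pose to both views.

```bash
cat >fit.py <<'E'
import numpy as np, cv2
from scipy.spatial.transform import Rotation as R
from scipy.optimize import least_squares
V={n:dict(np.load(f"{n}0.npz")) for n in("scene","side")}
def proj(v,P):
    c=(np.atleast_2d(P)-v["position"])@R.from_quat(v["attitude"]).as_matrix()
    return c[:,:2]/c[:,2:]*v["mtx"][0,0]+v["mtx"][:2,2]
def blobs(v,kind):
    h=cv2.cvtColor(v["p"],cv2.COLOR_RGB2HSV).astype(int)
    H,S,Vv=h[...,0],h[...,1],h[...,2]
    m={"teal":(H>75)&(H<95)&(S>120)&(Vv>50),"red":((H<4)|(H>176))&(S>170)&(Vv>100),"blue":(H>105)&(H<125)&(S>170)&(Vv>100)}[kind]
    n,_,st,c=cv2.connectedComponentsWithStats(m.astype(np.uint8))
    return [(c[i],st[i,4]) for i in range(1,n) if st[i,4]>15]
# row from red (k=0) to blue (k=6), caps k=1..5
def model(x):
    a=x[2]+np.radians(18.3)*x[3]*(np.arange(7)-3)
    z=np.r_[.0935,[.1135]*5,.0935]
    return np.c_[x[0]+.175*np.cos(a),x[1]+.175*np.sin(a),z]
G={"scene":[(409,343),(405,313),(392,290),(373,271),None,None,(300,261)],
   "side":[(280,154),(272,162),(271,179),(279,196),(295,211),(318,220),(345,231)]}
obs=[]
for n,g in G.items():
    for k,p in enumerate(g):
        if p is None: continue
        b=blobs(V[n],"red" if k==0 else "blue" if k==6 else "teal")
        b=[q for q in b if np.hypot(*(q[0]-p))<6]
        if b: obs.append((n,k,b[0][0]))
        print(n,k,b)
best=None
for s in(1,-1):
    f=lambda x:np.concatenate([proj(V[n],model([*x,s])[k])[0]-c for n,k,c in obs])
    for a0 in np.arange(0,6.3,.7):
        r=least_squares(f,[.75,0,a0],loss="soft_l1")
        if best is None or r.cost<best[0]: best=(r.cost,r.x,s,f(r.x))
print(best[0],best[1],best[2]);print(best[3].reshape(-1,2).round(1));print(model([*best[1],best[2]]).round(4))
np.save("row.npy",np.r_[best[1],best[2]])
E
python3 fit.py
```

```text
scene 0 [(array([408.64705882, 342.47058824]), np.int32(51))]
scene 1 [(array([405.15957447, 312.68085106]), np.int32(94))]
scene 2 [(array([392.28235294, 289.35294118]), np.int32(85))]
scene 3 [(array([373.3125, 271.35  ]), np.int32(80))]
scene 6 [(array([299.40740741, 261.        ]), np.int32(27))]
side 0 [(array([278.88888889, 153.38888889]), np.int32(18))]
side 1 [(array([271.5       , 161.94444444]), np.int32(72))]
side 2 [(array([270.93670886, 178.4556962 ]), np.int32(79))]
side 3 [(array([278.7654321 , 195.14814815]), np.int32(81))]
side 4 [(array([294.93814433, 209.58762887]), np.int32(97))]
side 5 [(array([317.98039216, 219.99019608]), np.int32(102))]
side 6 [(array([345.14285714, 231.20408163]), np.int32(49))]
10.577981679184905 [ 0.74054249  0.02966064 -3.05161059] 1
[[-0.4 -0.8]
 [-0.3 -1.5]
 [-0.4 -1.3]
 [-0.5 -1.3]
 [-0.6 -0.9]
 [ 0.9 -1.1]
 [-0.3 -1.7]
 [-0.3 -1.8]
 [-0.3 -2.1]
 [-0.3 -2. ]
 [-0.1 -1.9]
 [-0.1 -1.3]]
[[ 0.6275  0.1632  0.0935]
 [ 0.5912  0.121   0.1135]
 [ 0.5701  0.0695  0.1135]
 [ 0.5663  0.0139  0.1135]
 [ 0.58   -0.04    0.1135]
 [ 0.61   -0.0869  0.1135]
 [ 0.6532 -0.122   0.0935]]
```

```bash
cat >>fit.py <<'E'
f4=lambda x:np.concatenate([proj(V[n],model([*x[:3],s_])[k]+[0,0,x[3]])[0]-c for n,k,c in obs])
s_=best[2]; r=least_squares(f4,[*best[1],0]); print("zfree",r.x,r.cost, abs(r.fun).max())
M=model([*r.x[:3],s_]);print(M.round(4))
for nm,uv in(("lid",(349,294)),):
    v=V["scene"]; m=R.from_quat(v["attitude"]).as_matrix()@np.array([(uv[0]-v["mtx"][0,2])/v["mtx"][0,0],(uv[1]-v["mtx"][1,2])/v["mtx"][0,0],1])
    print(nm,v["position"]+m*((.135-v["position"][2])/m[2]))
v=V["side"];m=R.from_quat(v["attitude"]).as_matrix()@np.array([(314-v["mtx"][0,2])/v["mtx"][0,0],(171-v["mtx"][1,2])/v["mtx"][0,0],1])
print(v["position"]+m*((.135-v["position"][2])/m[2]))
E
python3 fit.py|sed -n '/zfree/,$p'
```

```text
zfree [ 0.74020498  0.0310016  -3.04758407 -0.00526641] 1.6116879055932614 0.6905568160206599
[[ 0.6266  0.1641  0.0935]
 [ 0.5905  0.1217  0.1135]
 [ 0.5696  0.0701  0.1135]
 [ 0.566   0.0146  0.1135]
 [ 0.5799 -0.0393  0.1135]
 [ 0.6101 -0.0861  0.1135]
 [ 0.6535 -0.121   0.0935]]
lid [0.65179069 0.02325318 0.135     ]
[0.65212471 0.02339259 0.135     ]
```

Call:
move_arm(motion="-1 0.15 0 0 0; -1 0.3 0 0 0; -1 0.45 0 0 0; -1 0.6 -0.02 0 0; -1 0.7 -0.04 0.1 0; -1 0.76 -0.04 0.2 0; -1 0.76 -0.04 0.3 0; -1 0.76 -0.04 0.3 0; -1 0.76 -0.04 0.3 0; -1 0.76 -0.04 0.3 0; -1 0.76 -0.04 0.3 0; -1 0.76 -0.04 0.3 0", newtons=5)

```text
time: 1.1
position: [0.618, 0.1515, 0.172]
tool_rot: [0.707, 0.707, 0.001, 0.001]
ft_force: [0.7, -0.2, -0.2]
grip_width: 0.0148
grip_force: 0.0
```

```bash
python3 - <<'E'
from rig import robot
import numpy as np, cv2
ims=[]
for n,(c,r) in (("scene",(270,200)),("side",(200,80))):
    p,d=robot.camera(n); ims.append(cv2.resize(p[r:r+190,c:c+190,::-1],(400,400),interpolation=cv2.INTER_CUBIC))
cv2.imwrite("pics/b.png",np.hstack(ims))
for i in range(4):
    robot.camera("wrist");o=robot.get_obs();print(o["time"],o["position"].round(4),o["ft_force"].round(2),o["grip_width"])
E
```

```text
1.25 [0.6175 0.1517 0.1715] [ 0.37 -0.01  0.04] 0.0044891939516480996
1.3 [0.6174 0.1517 0.1713] [ 0.13 -0.56  0.58] 0.0031940852739975227
1.35 [0.6172 0.1518 0.171 ] [-0.27 -0.02 -0.24] 0.0009419371689260816
1.4 [0.6171 0.1519 0.1709] [-0.37 -0.98  0.04] 0.0011911182520789926
```

View pics/b.png

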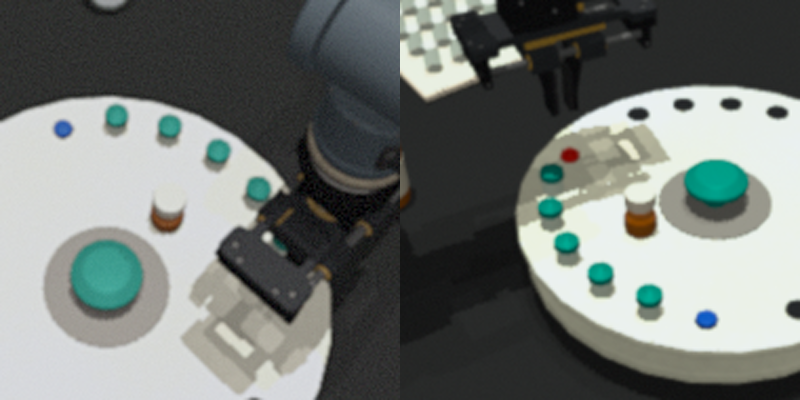

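The crop shows the closing fingertips near the red plug at (570,155), the five caps in the row up, and the jar at (640,210) well clear of the path. I'll descend beside the first cap.

Call:
move_arm(motion="-1 0 0 0.08 0; -1 0 0 0.16 0; -1 0 0 0.21 0; -1 0 0 0.24 0; -1 0 0 0.24 0; -1 0 0 0.24 0; -1 0 0 0.24 0; -1 0 0 0.24 0")

```text
time: 2.07
position: [0.6177, 0.1521, 0.1234]
tool_rot: [0.707, 0.707, 0.001, 0.001]
ft_force: [0.4, -0.4, -0.3]
grip_width: 0.0004
grip_force: 0.0
```

```bash
python3 - <<'E'
from rig import robot
import cv2,numpy as np
p,d=robot.camera("side");cv2.imwrite("pics/c.png",cv2.resize(p[110:210,210:340,::-1],(780,600),interpolation=cv2.INTER_CUBIC))
P=[]
for i in range(6):
    robot.camera("wrist");o=robot.get_obs();P.append(np.r_[o["position"],o["ft_force"]])
print(o["time"],np.mean(P,0).round(4),o["grip_width"])
E
```

```text
2.4167 [ 0.6172  0.1521  0.123  -0.035  -0.2855  0.4216] 0.0002167682841246362
```

View pics/c.png

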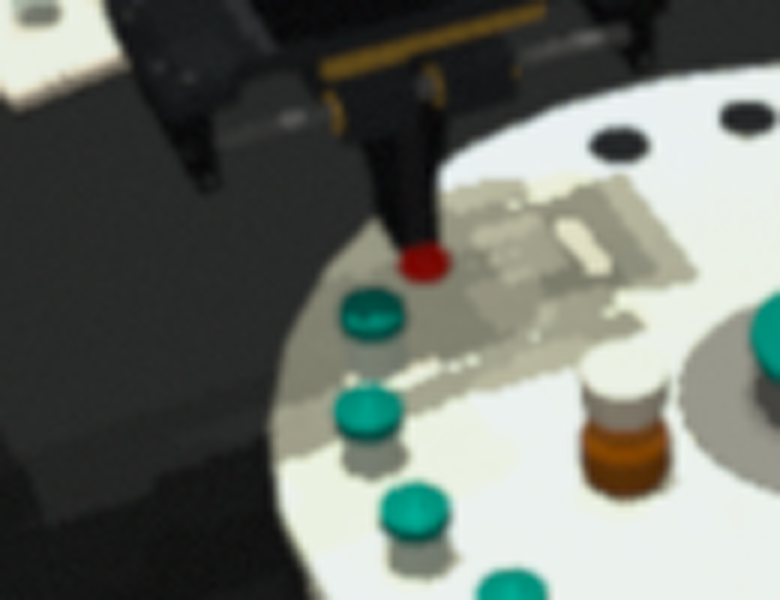

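Fingertips are just behind the red plug in this view, with caps at (372,315), (368,412) and (415,512), all up. Now I'll slide onto the first cap and check the force.

Call:
move_arm(motion="-1 -0.03 -0.026 0 0; -1 -0.06 -0.052 0 0; -1 -0.09 -0.08 0 0; -1 -0.12 -0.105 0.005 0; -1 -0.15 -0.13 0.015 0; -1 -0.15 -0.13 0.015 0; -1 -0.15 -0.13 0.015 0; -1 -0.15 -0.13 0.015 0; -1 -0.15 -0.13 0.015 0")

```text
time: 3.17
position: [0.5907, 0.1217, 0.1196]
tool_rot: [0.707, 0.707, -0.001, -0.0]
ft_force: [-0.4, -1.9, 3.1]
grip_width: 0.0004
grip_force: 1.5
```

```bash
python3 - <<'E'
from rig import robot
import cv2,numpy as np
P=[]
for i in range(8):
    robot.camera("wrist");o=robot.get_obs();P.append(np.r_[o["position"],o["ft_force"]])
print(o["time"],np.mean(P,0).round(4),np.std(P,0).round(4))
E
```

```text
3.5667 [ 0.5909  0.122   0.1195 -0.9004 -1.8235  2.9765] [0.000e+00 1.000e-04 0.000e+00 4.162e-01 4.036e-01 3.653e-01]
```

Dip is about 5 mm with 2.6 N, as planned. I'll continue to the second cup, easing up slightly between caps.

Call:
move_arm(motion="-1 -0.037 -0.015 -0.005 0; -1 -0.074 -0.03 -0.015 0; -1 -0.111 -0.045 -0.015 0; -1 -0.148 -0.06 -0.015 0; -1 -0.185 -0.075 -0.015 0; -1 -0.222 -0.09 -0.01 0; -1 -0.26 -0.105 -0.003 0; -1 -0.26 -0.105 -0.003 0; -1 -0.26 -0.105 -0.003 0; -1 -0.26 -0.105 -0.003 0")

```text
time: 4.4
position: [0.5699, 0.0694, 0.1202]
tool_rot: [0.707, 0.707, -0.0, 0.0]
ft_force: [-0.9, -1.8, 2.7]
grip_width: 0.0007
grip_force: 1.3
```

Call:
move_arm(motion="-1 -0.04 -0.003 -0.005 0; -1 -0.08 -0.008 -0.012 0; -1 -0.12 -0.012 -0.012 0; -1 -0.16 -0.014 -0.012 0; -1 -0.2 -0.016 -0.012 0; -1 -0.24 -0.018 -0.006 0; -1 -0.276 -0.018 0 0; -1 -0.276 -0.018 0 0; -1 -0.276 -0.018 0 0; -1 -0.276 -0.018 0 0")

```text
time: 5.23
position: [0.5667, 0.0142, 0.1204]
tool_rot: [0.707, 0.707, -0.0, 0.001]
ft_force: [-0.3, -2.1, 2.3]
grip_width: 0.0005
grip_force: 1.3
```

Cup 4 is at (0.580, -0.039).

Call:
move_arm(motion="-1 -0.04 0.007 -0.005 0; -1 -0.08 0.015 -0.012 0; -1 -0.12 0.025 -0.012 0; -1 -0.16 0.037 -0.012 0; -1 -0.2 0.049 -0.012 0; -1 -0.235 0.06 -0.006 0; -1 -0.268 0.069 0 0; -1 -0.268 0.069 0 0; -1 -0.268 0.069 0 0; -1 -0.268 0.069 0 0")

```text
time: 6.07
position: [0.5807, -0.0395, 0.1204]
tool_rot: [0.707, 0.707, 0.0, 0.001]
ft_force: [0.2, -1.8, 2.4]
grip_width: 0.0005
grip_force: 1.2
```

Call:
move_arm(motion="-1 -0.035 0.02 -0.005 0; -1 -0.07 0.04 -0.012 0; -1 -0.105 0.061 -0.012 0; -1 -0.14 0.085 -0.012 0; -1 -0.175 0.108 -0.012 0; -1 -0.206 0.13 -0.006 0; -1 -0.234 0.15 0 0; -1 -0.234 0.15 0 0; -1 -0.234 0.15 0 0; -1 -0.234 0.15 0 0")

```text
time: 6.9
position: [0.611, -0.0864, 0.1205]
tool_rot: [0.707, 0.707, 0.0, 0.001]
ft_force: [0.3, -1.3, 2.1]
grip_width: 0.0007
grip_force: 1.2
```

Call:
move_arm(motion="-1 -0.03 0.022 -0.005 0; -1 -0.06 0.045 -0.012 0; -1 -0.09 0.07 -0.03 0; -1 -0.1 0.08 -0.1 0; -1 -0.1 0.08 -0.2 0; -1 -0.1 0.08 -0.3 0; -1 -0.1 0.08 -0.4 0; -1 -0.1 0.08 -0.5 0; -1 -0.1 0.08 -0.5 0; -1 -0.1 0.08 -0.5 0")

```text
time: 7.73
position: [0.6272, -0.1063, 0.2213]
tool_rot: [0.707, 0.707, 0.001, 0.001]
ft_force: [-0.2, -0.3, -0.3]
grip_width: 0.0007
grip_force: 0.0
```

```bash
python3 - <<'E'
from rig import robot
import cv2
p,d=robot.camera("side");cv2.imwrite("pics/d.png",cv2.resize(p[90:290,170:430,::-1],(780,600)))
o=robot.get_obs();print(o["time"],o["position"],o["ft_force"])
E
```

```text
7.7833 [ 0.62615964 -0.1058392   0.21988559] [-0.11818452  0.27089905 -0.52485959]
```

View pics/d.png

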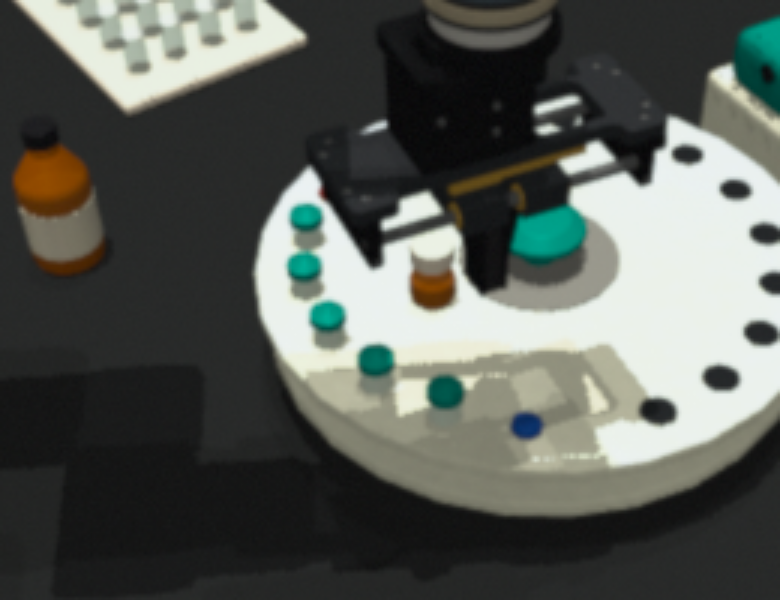

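All five caps stand up, at (306,217), (304,267), (327,317), (376,360) and (445,392). The jar at (432,275) and the bottle are upright, and the arm is clear.

```bash
python3 -c "
from rig import robot
print(robot.hand_in())"
```

```text
the job is handed in; nothing more can be done
None
```

I ran the fingertips over all five cups from the red plug to the blue plug, dipping each by an estimated 4–5 mm. In the last picture all five are back up and the arm is clear; the job is handed in, but no verdict was returned.

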